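# Clip the T-stakes onto the rail in size order

### The job

Put the four steel T-stakes back on the clip rail in order of head width, the narrowest head at the rail's narrow end and the widest at its wide end, one to each place. Two of them are clipped in the wrong places and two lie on the bench: click every one fully down into both of its spring clips, with its head hanging over the open stepped front and its tail towards the stop strip, and do not disturb the other things on the bench.

Things in the scene. Friction and masses are not known exactly. Their poses are not given: they have to be found in the camera images.
- stake18: steel T-stake, narrowest head: round shank 12 mm across, 90 mm long; crossbar head 18 mm wide (y), 12 long (x), 12 thick (z) on one end. Origin on the shank's axis, mid-shank; x runs along the shank away from the head (shank x -45 to 45 mm, head -57 to -45); z up as it lies flat, origin then 6 mm above the bench. About 118 g.
- stake27: steel T-stake, second narrowest head: round shank 12 mm across, 90 mm long; crossbar head 27 mm wide (y), 12 long (x), 12 thick (z) on one end. Origin on the shank's axis, mid-shank; x runs along the shank away from the head (shank x -45 to 45 mm, head -57 to -45); z up as it lies flat, origin then 6 mm above the bench. About 127 g.
- stake37: steel T-stake, second widest head: round shank 12 mm across, 90 mm long; crossbar head 37 mm wide (y), 12 long (x), 12 thick (z) on one end. Origin on the shank's axis, mid-shank; x runs along the shank away from the head (shank x -45 to 45 mm, head -57 to -45); z up as it lies flat, origin then 6 mm above the bench. About 137 g.
- stake48: steel T-stake, widest head: round shank 12 mm across, 90 mm long; crossbar head 48 mm wide (y), 12 long (x), 12 thick (z) on one end. Origin on the shank's axis, mid-shank; x runs along the shank away from the head (shank x -45 to 45 mm, head -57 to -45); z up as it lies flat, origin then 6 mm above the bench. About 148 g.
- stake18_head (a point): centre of the head of the 18 mm T-stake (51 mm from its body's origin)
- stake27_head (a point): centre of the head of the 27 mm T-stake (51 mm from its body's origin)
- stake37_head (a point): centre of the head of the 37 mm T-stake (51 mm from its body's origin)
- stake48_head (a point): centre of the head of the 48 mm T-stake (51 mm from its body's origin)
- rail: clip rail, fixed: dark wooden base 216 mm long (y), 12 mm thick; origin on the bench under its middle. Four places in a row at y = 81, 27, -27, -81 mm, shanks lie along x. Heads hang over the open front (-x). Tail side has a stop strip, x 52 to 56 mm, 42 mm high. Front edge steps out: 34, 42, 50, 58 mm in front of the row, so +y is the narrow (small) end, -y the wide end.
- seat0 (a point): clip place at the narrow end, for the 18 mm head. This point, 36 mm above the bench, is where the middle of a fully clicked-in shank lies; axes as the rail's. Clips at x = -26 and +26 mm, 12 mm long each, jaws 9 mm either side of the shank's axis and 9 mm above it; between the clips 40 mm of shank is free, with 24 mm below its axis down to the base.
- seat1 (a point): next clip place, for the 27 mm head, same point and axes as for seat0. Every clip is two sprung jaws with rounded lips: a level shank pressed straight down against them meets the lips 13 mm above home and clicks in (about 10 to 15 N for both clips together) onto rigid saddles; pulling it straight up and out takes as much.
- seat2 (a point): next clip place, for the 37 mm head; same point and axes as for seat0. At the start one of the 27 and 48 mm stakes is clipped here and the other at seat0
- seat3 (a point): clip place at the wide end, for the 48 mm head; same point and axes as for seat0
- file_cup: bystander, not to be disturbed: steel cup of needle files, 64 mm across, 75 mm high, files up to 140 mm above the bench and within the cup's outline. Origin at the middle of its underside
- brick: bystander, not to be disturbed: grey soldering brick 72 x 52 x 28 mm. Origin at the middle of its underside
- dapping_block: bystander, not to be disturbed: dark steel dapping block, a 44 mm cube with round hollows. Origin at the middle of its underside
- jar: bystander, not to be disturbed: closed glass jar 66 mm across, 50 mm high. Origin at the middle of its underside
Mind the look-alikes: they are no part of the job. Leave any pink look-alike of the stake18 alone. Of the things shaped like the rail, the wooden one is meant.

How it is judged:
By the outcome, as a careful person would: the job done as asked, in the order asked, and still so for the second after the job is handed in, with the robot touching nothing.
It also fails if it takes over 72 s, if anything falls off the work surface, if the arm or the gripper's body presses on something with over 40 N, if the wrist force passes 120 N, or if a joint passes its speed limit or range.

### The arm

A 6-joint arm with a two-finger parallel gripper is mounted at the origin on the work surface. World frame = base frame: x ahead of the robot, y to its left, z up, the work surface at z = 0. Lengths are in mm, angles in degrees, forces in N, time in s.
With the tool pointing down it reaches from about 300 to 850 mm from the base axis. Payload 4.2 kg.
Tool frame: the origin (TCP) lies midway between the tips of the shut fingers; the grasp point (between the pads) lies 19 mm behind it (env.grip_depth is the distance from the TCP to the grasp point, in mm); z points along the fingers, y is the line along which they close (so a half turn about z gives the same grasp; the last joint's range is limited). The gripper opens to 91 mm and grips with 3 to 60 N. Pads are 32 mm wide; open, the fingers measure 118 mm over their backs; the gripper's body (76 mm by 178 mm) begins 60 mm behind the grasp point.
Start: joints at [68.812, 18.312, 89.639, -0, 72.044, -1.146], TCP at [197.061, 540.194, 213.976] pointing down, gripper open.
Joint ranges: [-177.97, 177.97], [-48.28, 115.42], [12.27, 149.76], [-77.06, 257.06], [2.81, 150.46], [-146.56, 146.56]. Speed limits (degrees/s): [147.25, 147.25, 180, 180, 180, 180].

### API

Orientations are given as [roll, pitch, yaw] about the fixed x, y, z axes, in that order (R = Rz(yaw) Ry(pitch) Rx(roll)).
In Python, from workcell import env, eyes gives the robot as it stands.
- The arm moves only by the tool send_rows, never from a script. Its argument "motion" is a list of rows, each a list of 7 numbers: the shift along the world's x, y, z normalised to -1 to 1, where 1 is 0.5 m, then the turn, a rotation vector about the world's x, y, z normalised to -1 to 1, where 1 is 60 degrees, then the opening, from -1 (shut) to 1 (fully open). A call has 1 to 20 rows; each row is the pose to reach, as a shift and turn from the pose commanded when the call began; what a row does not reach only later rows make up. A row lasts 1/8 s, in which the tool goes at most 62.5 mm and 10.7 degrees, less where a joint would pass 70% of its speed; a pose out of reach is approached as far as the arm can. A call with a number of a shift or a turn outside -1 to 1 is refused whole. A call with a gripper value outside its range is refused whole. The fingers move at their own pace and stop on an object; "squeeze" is the grip in N (left out, the last holds). Time passes only in rows, so rows that repeat a pose let the fingers close. It gives the time, the measured TCP pose, the force, the opening and the grip force at its end, in the units of the state.
- env.state(): the state, without advancing time (a new reading comes with each control period).
- eyes.grab_frame(name): name is "side" or "top" or "wrist"; returns a dict with "pixels" (480x640x3 uint8, red, green, blue), "depth" (480x640 float32, mm along the optical axis (not along the pixel's ray), 0 where there is no reading), "fx", "fy", "cx", "cy" (pixels), "R" (3x3) and "t" (3): a world point X has camera coordinates R X + t; the wrist camera has in their place "T_tool_cam" (4x4, takes a point from camera to tool coordinates, whose origin is the TCP and whose axes are the flange's). Camera axes: x right, y down, z forward; pixel columns grow to the right and rows downward; lengths in mm; the calibration is good to about 2 mm. A picture is of the moment at which its call begins: read the wrist's pose just before it.
- env.job_done(): hands the job in; it is judged then, once.
The state is a dict: "time_s": time; "qpos": joint angles; "qvel": joint speeds; "effort": joint torques, N m; "ee_pos": TCP position; "ee_rot": TCP orientation; "force": force on the tool from outside, world axes, zero at the start; "torque": the same for the moment, N m; "gripper_width": finger opening in mm; "gripper_force": force on a finger pad.
Only numpy, scipy, OpenCV 4.12 (cv2) and the standard library are available. Lean on these libraries where they do the work, as an engineer would, in place of code of your own. Each camera call takes 0.05 s, during which the arm holds its last target. There are 200 camera calls.

## Working session

There is one attempt and no reset: what is moved stays moved. The work goes in short steps, Python scripts to look and compute and a tool call to move; the robot and the scene stay as the last step left them, time stands still between calls to the robot, and variables do not carry over. Pictures are saved under pics/ and viewed, at most 10 in all, crops included, and the job is handed in when it is done.

Besides the shell and the picture viewer there is one more tool, called after ">>>" by a JSON object that holds its "name" and its "arguments". send_rows: Moves the arm, as the interface text tells. Its arguments: {"type":"object","properties":{"motion":{"type":"array"},"squeeze":{"type":"number"}},"required":["motion"]}

```bash
mkdir -p pics; ls; python3 - <<'E'
from workcell import env, eyes
import cv2, numpy as np
s=env.state(); print(s['time_s'],s['ee_pos'],s['ee_rot'],s['force'],s['gripper_width'],env.grip_depth)
for n in ['top','side']:
    f=eyes.grab_frame(n); np.savez(f'{n}0.npz',**f)
    cv2.imwrite(f'pics/{n}0.png',f['pixels'][:,:,::-1])
    print(n,f['fx'],f['cx'],f['cy'],np.round(f['R'],3).tolist(),np.round(f['t'],1))
E
```

```text
pics
0.0 [196.85949504 539.70913046 213.11441574] [-1.79896819e+02 -1.34220279e-03  1.59959753e+02] [-0.82433393 -0.10718281  0.28719769] 91.03764716422322 18.8
top 564.2130847467506 318.47548653118037 237.0418815353296 [[0.01, -1.0, 0.011], [-0.993, -0.011, -0.122], [0.122, -0.01, -0.993]] [-58.4 504.7 979. ]
side 521.9632668951053 324.8209843684672 237.2449705079696 [[-0.964, -0.264, 0.013], [-0.159, 0.538, -0.828], [0.211, -0.8, -0.561]] [464.6 181.5 834.7]
```

View pics/top0.png

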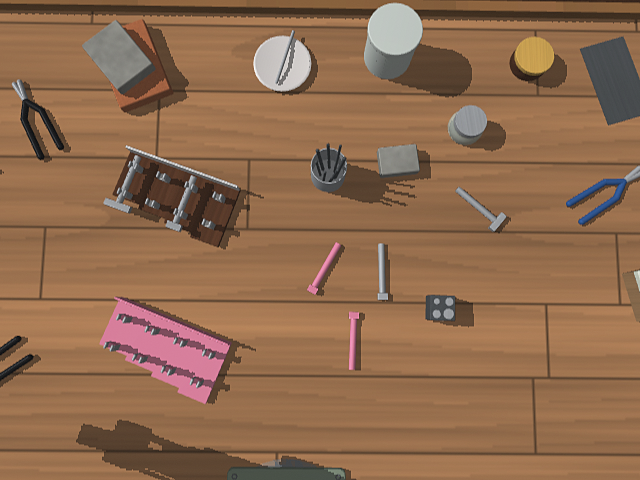

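View pics/side0.png

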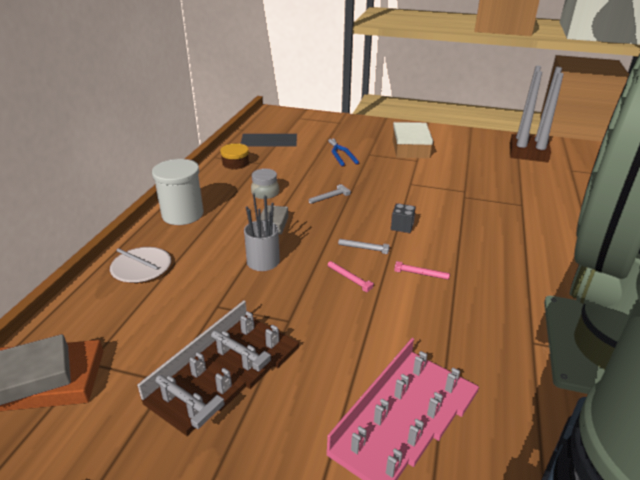

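The top view shows:
- **Wooden rail:** around (175,195), with the strip side up. A stake is clipped at the left place (head at 117,206) and another at the third place (head at 175,225).
- **Pink rail:** a decoy around (165,350).
- **Grey short-head stake:** (383,270). This is the stake18 candidate; the pink look-alikes are at (325,268) and (354,340).
- **Grey wide-head stake:** (482,208), which fits stake37.

I'll confirm these in one enlarged crop and measure.

```bash
cat > h.py <<'E'
import numpy as np, cv2
def load(n): return dict(np.load(n))
def ray_plane(f,uv,z):
    uv=np.atleast_2d(np.array(uv,float)); R,t=f['R'],f['t']
    d=np.c_[(uv[:,0]-f['cx'])/f['fx'],(uv[:,1]-f['cy'])/f['fy'],np.ones(len(uv))]@R
    c=-R.T@t; return c+d*((z-c[2])/d[:,2])[:,None]
def cloud(f):
    v,u=np.mgrid[:480,:640]; d=f['depth']
    P=np.stack([(u-f['cx'])/f['fx']*d,(v-f['cy'])/f['fy']*d,d],-1)
    return (P-f['t'])@f['R']
E
python3 - <<'E'
from h import *
f=load('top0.npz'); im=f['pixels'][:,:,::-1]
a=cv2.resize(im[135:255,90:260],None,fx=4,fy=4,interpolation=cv2.INTER_CUBIC)   # 680x480
b=cv2.resize(im[175:310,370:520],None,fx=3.6,fy=3.6,interpolation=cv2.INTER_CUBIC)
a=cv2.resize(a,(425,300)) if 0 else a
cv2.imwrite('pics/rail_crop.png',a); cv2.imwrite('pics/st_crop.png',b)
P=cloud(f); hsv=cv2.cvtColor(im,cv2.COLOR_BGR2HSV)
# bench stakes: grey & saturation low
m=((hsv[...,1]<60)&(hsv[...,2]>60)).astype(np.uint8)
n,l,st,c=cv2.connectedComponentsWithStats(m)
for i in range(1,n):
    if st[i,4]>60 and c[i,1]>100:
        pts=P[l==i]; print(st[i].tolist(),c[i].round(),pts.mean(0).round(1),'zmax',np.percentile(pts[:,2],95).round(1))
for uv in [(160,195),(328,170),(398,160),(468,125),(441,308),(383,270),(482,208)]:
    print(uv,P[uv[1],uv[0]].round(1))
E
```

```text
[448, 105, 39, 40, 1173] [467. 125.] [ 712.6 -320.9   43.7] zmax 52.5
[104, 145, 136, 87, 1815] [161. 186.] [592.7 228.5  41.1] zmax 44.8
[377, 144, 43, 34, 1188] [398. 160.] [ 648.9 -196.7   28.1] zmax 30.8
[311, 147, 36, 46, 1030] [328. 170.] [625.7 -69.1  37.4] zmax 79.3
[623, 165, 17, 19, 150] [633. 174.] [ 626.8 -626.2   30.9] zmax 14.5
[156, 171, 15, 13, 107] [163. 177.] [609.5 226.7  41. ] zmax 46.6
[455, 187, 52, 45, 488] [483. 210.] [ 560.3 -352.3   20.4] zmax 14.7
[212, 191, 13, 12, 97] [218. 197.] [573.9 126.2  43.1] zmax 46.8
[145, 198, 15, 11, 100] [152. 203.] [560.9 243.6  42.9] zmax 46.1
[201, 218, 14, 12, 95] [208. 224.] [526.9 145.1  33.3] zmax 46.4
[377, 243, 11, 57, 394] [381. 273.] [ 443.  -167.7   15.7] zmax 14.2
[634, 270, 6, 22, 77] [637. 278.] [ 437.5 -615.1   45.2] zmax 54.7
[426, 295, 29, 26, 708] [440. 308.] [ 382.  -266.    45.6] zmax 46.9
[227, 459, 119, 21, 1701] [286. 472.] [96.7 -1.1 11.6] zmax 14.8
(160, 195) [582.1 238.3  12.1]
(328, 170) [635.1 -70.    3.2]
(398, 160) [ 648.9 -197.    29.3]
(468, 125) [ 710.  -321.1   49.5]
(441, 308) [ 381.4 -267.3   47. ]
(383, 270) [ 448.6 -170.7   14.2]
(482, 208) [ 564.7 -353.8   12.8]
```

View pics/rail_crop.png

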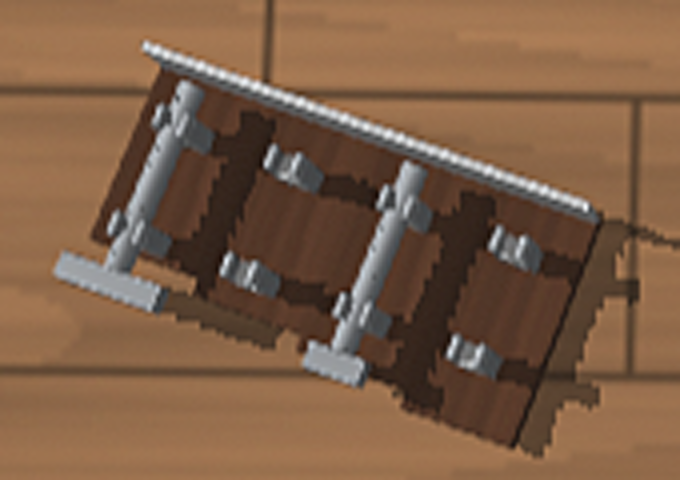

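View pics/st_crop.png

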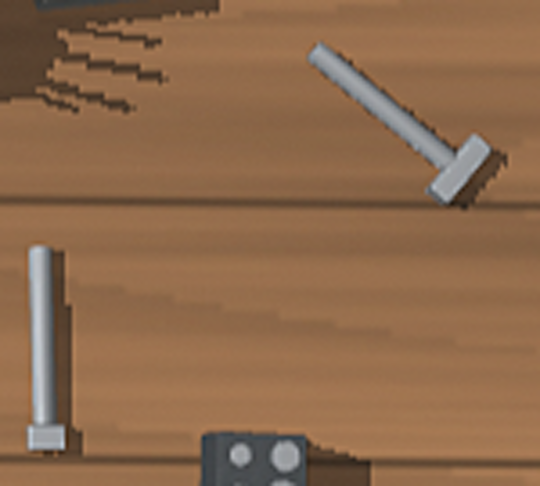

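The crops confirm it. stake48 (wide head) sits at the left, shallow-front seat0, and stake27 at the third place, seat2. The bench stakes are a narrow-head grey one at crop (42,345), which is stake18, and a wider-head grey one at (400,120), which is stake37. The pink items are decoys. The seats each needs are free if I go 48→seat3, 27→seat1, 18→seat0, 37→seat2.

```bash
cat > m.py <<'E'
from h import *
f=load('top0.npz')
o=np.array([90,135])
def cr(p): return np.array(p)/4+o-0.375
# rail: strip top outline ends (z42), empty clip centres (z~43)
W=np.r_[ray_plane(f,[cr((146,45)),cr((594,207))],42), ray_plane(f,[cr((293,167)),cr((250,272)),cr((515,247)),cr((473,352))],44)][:,:2]
L=np.array([(54,108),(54,-108),(26,27),(-26,27),(26,-81),(-26,-81)],float)
def fit(L,W):
    lm,wm=L.mean(0),W.mean(0); A,B=L-lm,W-wm
    th=np.arctan2((A[:,0]*B[:,1]-A[:,1]*B[:,0]).sum(),(A*B).sum()); c,s=np.cos(th),np.sin(th)
    R=np.array([[c,-s],[s,c]]); t=wm-R@lm; return th,R,t,(L@R.T+t-W)
th,R,t,res=fit(L,W); print('rail',t.round(1),np.degrees(th).round(2),res.round(1).tolist())
for i,y in enumerate([81,27,-27,-81]): print('seat',i,(R@[0,y]+t).round(1))
q=lambda p:np.array(p)/3.6+[370,175]-0.36
# bench stakes: shank tail end and head outer end mid (z~9)
for n,tail,head in [('18',(41,248),(46,449)),('37',(318,50),(476,182))]:
    a=ray_plane(f,[q(tail),q(head)],8)[:,:2]; d=a[0]-a[1]; ln=np.hypot(*d); u=d/ln
    mid=(a[0]+a[1])/2+u*6
    print(n,'len',ln.round(1),'(102)','mid',mid.round(1),'yaw',np.degrees(np.arctan2(u[1],u[0])).round(1))
for n,h,tl in [('48',(109,283),(189,95)),('27',(335,363),(411,172))]:
    a=ray_plane(f,[cr(h),cr(tl)],42)[:,:2];d=a[1]-a[0];u=d/np.hypot(*d);print(n,np.hypot(*d).round(1),(a[1]-u*45).round(1),np.degrees(np.arctan2(u[1],u[0])).round(1))
E
python3 m.py
```

```text
rail [577.7 210.2] -19.29 [[-1.0, -0.4], [-0.6, -1.1], [1.4, 1.3], [0.1, 1.5], [0.9, -0.7], [-0.8, -0.6]]
seat 0 [604.5 286.7]
seat 1 [586.6 235.7]
seat 2 [568.8 184.7]
seat 3 [551.  133.8]
18 len 101.6 (102) mid [ 452.6 -169. ] yaw 1.2
37 len 104.7 (102) mid [ 571.7 -346.7] yaw 49.6
48 91.4 [600.3 289.7] -20.0
27 91.8 [566.1 188.6] -19.3
```

>>> {"name": "send_rows", "arguments": {"motion": [[0.762, -0.66, 0, 0, 0, 0, -0.34], [0.762, -0.66, 0, 0, 0, 0, -0.34], [0.762, -0.66, 0, 0, 0, 0, -0.34], [0.762, -0.66, 0, 0, 0, 0, -0.34], [0.762, -0.66, 0, 0, 0, 0, -0.34], [0.762, -0.66, 0, 0, 0, 0, -0.34], [0.762, -0.66, 0, 0, 0, 0, -0.34], [0.762, -0.66, 0, 0, 0, 0, -0.34], [0.762, -0.66, 0, 0, 0, 0, -0.34], [0.762, -0.66, 0, 0, 0, 0, -0.34], [0.762, -0.66, 0, 0, 0, 0, -0.34], [0.762, -0.66, 0, 0, 0, 0, -0.34], [0.762, -0.66, 0, 0, 0, 0, -0.34]], "squeeze": 50}}

```text
time_s: 1.72
ee_pos: [577.5, 211.0, 214.3]
ee_rot: [180.0, 0.0, 160.0]
force: [0.8, -0.1, 0.2]
gripper_width: 29.9
gripper_force: 0.0
```

```bash
cat > w.py <<'E'
import sys
from workcell import env, eyes
from h import *
from scipy.spatial.transform import Rotation as Ro
def grab(name,png=True):
    s=env.state(); f=eyes.grab_frame('wrist')
    Rw=Ro.from_euler('xyz',s['ee_rot'],degrees=True).as_matrix(); T=f.pop('T_tool_cam')
    Rc=Rw@T[:3,:3]; c=Rw@T[:3,3]+s['ee_pos']; f['R']=Rc.T; f['t']=-Rc.T@c
    np.savez(name+'.npz',**f); 
    if png: cv2.imwrite(f'pics/{name}.png',f['pixels'][:,:,::-1])
    print(s['time_s'],s['ee_pos'].round(1),s['ee_rot'].round(2),s['force'].round(1),s['gripper_width'],'cam',c.round(0),'j',np.round(s['qpos'],1))
if __name__=='__main__': grab(sys.argv[1])
E
python3 w.py w0
```

```text
1.725 [577.5 211.  214.3] [1.7998e+02 1.0000e-02 1.6004e+02] [ 0.8 -0.1  0.2] 29.91039056876498 cam [511. 235. 386.] j [ 19.   21.9  84.1   0.   73.9 -51. ]
```

View pics/w0.png

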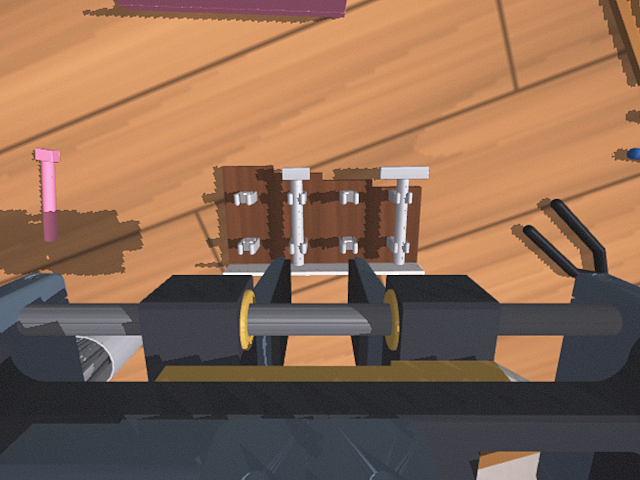

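The wrist view shows the whole rail: the strip along row 268 from (224) to (424), stake48 at column 401, stake27 at column 297, and empty clips at columns 247 and 348. I'll fit the rail from this.

```bash
cat > wr.py <<'E'
from h import *
import sys
f=load(sys.argv[1]+'.npz'); im=f['pixels'][:,:,::-1]; print('fx',f['fx'])
hsv=cv2.cvtColor(im,cv2.COLOR_BGR2HSV)
m=((hsv[...,1]<50)&(hsv[...,2]>110)).astype(np.uint8); m[:150]=0; m[278:]=0; m[:,:215]=0; m[:,435:]=0
n,l,st,c=cv2.connectedComponentsWithStats(m)
for i in range(1,n):
    if st[i,4]>25: print(st[i].tolist(),c[i].round(1))
# shank columns: per row runs
for r in (185,212,220,228,262,268):
    x=np.flatnonzero(m[r]); runs=np.split(x,np.flatnonzero(np.diff(x)>1)+1); print(r,[(q[0],q[-1]) for q in runs if len(q)])
big=cv2.resize(im[155:280,210:435],None,fx=3.5,fy=3.5,interpolation=cv2.INTER_CUBIC); cv2.imwrite('pics/wcrop.png',big)
E
python3 wr.py w0
```

```text
fx 340.1982430325132
[282, 167, 67, 109, 2098] [304.  228.6]
[368, 166, 61, 109, 2225] [400.7 220.3]
[234, 191, 24, 15, 271] [245.3 197.6]
[340, 190, 19, 15, 216] [349.5 196.8]
[340, 237, 18, 17, 234] [348.6 244.7]
[238, 238, 22, 17, 288] [248.6 245.4]
[223, 264, 47, 12, 461] [246.1 269.2]
185 [(np.int64(291), np.int64(302)), (np.int64(398), np.int64(408))]
212 [(np.int64(292), np.int64(302)), (np.int64(396), np.int64(406))]
220 [(np.int64(292), np.int64(302)), (np.int64(396), np.int64(406))]
228 [(np.int64(293), np.int64(302)), (np.int64(395), np.int64(405))]
262 [(np.int64(293), np.int64(303)), (np.int64(394), np.int64(404)), (np.int64(411), np.int64(411))]
268 [(np.int64(227), np.int64(266)), (np.int64(291), np.int64(347)), (np.int64(372), np.int64(421))]
```

View pics/wcrop.png

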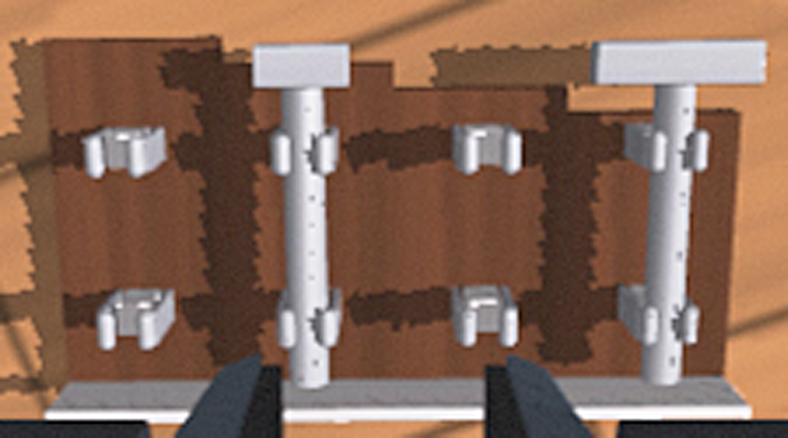

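```bash
cat > m2.py <<'E'
from h import *
exec(open('m.py').read().split("th,R,t,res")[0].split("f=load")[0])
src=open('m.py').read(); exec(src[src.index('def fit'):src.index('th,R,t,res')])
f=load('w0.npz'); cr=lambda p: np.array(p)/3.5+[210,155]-0.36
ctr=lambda a,b:(np.array(a)+b)/2
W=np.r_[ray_plane(f,[cr((47,414)),cr((749,412))],42),
        ray_plane(f,[cr((487.5,169)),cr((486,342)),cr((124,172)),cr((133,345))],45)][:,:2]
L=np.array([(54,108),(54,-108),(-20,27),(32,27),(-20,-81),(32,-81)],float)
# wrist image: left = wide end; strip left end is y=-108
L[:2]=[(54,-108),(54,108)]
th,R,t,res=fit(L,W); print('rail',t.round(1),np.degrees(th).round(2),(res@R).round(1).tolist())
S=[R@[0,y]+t for y in (81,27,-27,-81)]
for i,s in enumerate(S): print(i,s.round(1))
for n,rows in {'48':[(213,401),(228,400.3)],'27':[(212,297.2),(228,297.6)]}.items():
    p=ray_plane(f,[(c,r) for r,c in rows],37)[:,:2]; print(n,'in rail',((p-t)@R).round(1).tolist())
for n,h,tl in [('48',(680,42),(662,384)),('27',(302,46),(312,386))]:
    a=ray_plane(f,[cr(h)],42)[:,:2]; b=ray_plane(f,[cr(tl)],36)[:,:2]
    print(n,'head front/tail in rail',((a-t)@R).round(1),((b-t)@R).round(1))
E
python3 m2.py
```

```text
rail [578.9 215. ] -19.81 [[-0.8, -0.2], [-0.8, 0.9], [0.6, 1.6], [0.7, 1.0], [0.1, -1.8], [0.1, -1.5]]
0 [606.4 291.2]
1 [588.1 240.4]
2 [569.8 189.6]
3 [551.5 138.8]
48 in rail [[-8.8, 80.4], [7.2, 80.6]]
27 in rail [[-10.2, -27.4], [6.8, -27.3]]
48 head front/tail in rail [[-56.1  79.5]] [[47.7 81.5]]
27 head front/tail in rail [[-55.3 -27.5]] [[ 48.  -26.8]]
```

>>> {"name": "send_rows", "arguments": {"motion": [[0.057, 0.161, -0.12, 0, 0, 0, -0.34], [0.057, 0.161, -0.25, 0, 0, 0, -0.34], [0.057, 0.161, -0.31, 0, 0, 0, -0.34], [0.057, 0.161, -0.31, 0, 0, 0, -0.34], [0.057, 0.161, -0.33, 0, 0, 0, -0.34], [0.057, 0.161, -0.35, 0, 0, 0, -0.34], [0.057, 0.161, -0.35, 0, 0, 0, -0.34]]}}

```text
time_s: 2.65
ee_pos: [606.8, 290.4, 39.9]
ee_rot: [180.0, 0.0, 159.9]
force: [0.4, 0.2, 0.0]
gripper_width: 30.4
gripper_force: 0.0
```

```bash
python3 w.py w1
```

```text
2.65 [606.8 290.4  39.9] [1.7995e+02 5.0000e-02 1.5993e+02] [0.4 0.2 0. ] 30.421378410667728 cam [541. 314. 212.] j [ 24.6  34.8  88.6   0.   56.5 -45.3]
```

View pics/w1.png

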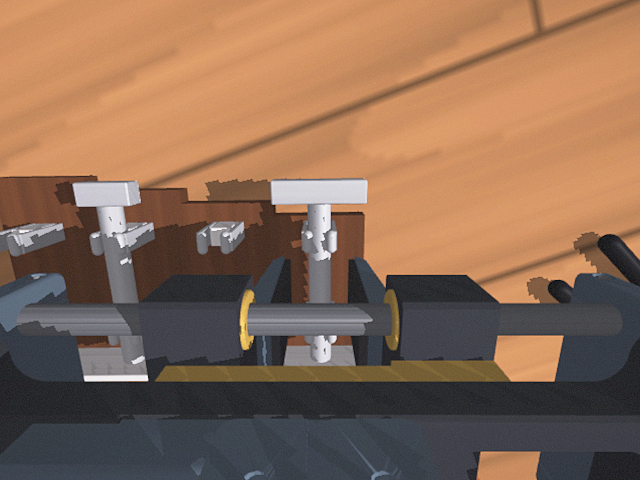

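stake48's shank (column 319) is centred between the fingers and nothing is touching. Next I'll descend, grip and pull it out.

>>> {"name": "send_rows", "arguments": {"motion": [[0, 0, -0.018, 0, 0, 0, -0.34], [0, 0, -0.036, 0, 0, 0, -0.34], [0, 0, -0.036, 0, 0, 0, -1], [0, 0, -0.036, 0, 0, 0, -1], [0, 0, -0.036, 0, 0, 0, -1], [0, 0, -0.036, 0, 0, 0, -1]], "squeeze": 55}}

```text
time_s: 3.45
ee_pos: [606.6, 290.7, 21.0]
ee_rot: [180.0, 0.0, 160.0]
force: [-0.0, 1.0, -1.1]
gripper_width: 11.0
gripper_force: 55.0
```

```bash
python3 - <<'E'
from h import *
f=load('w1.npz')
t=np.array([578.9,215.]);a=np.radians(-19.81);R=np.array([[np.cos(a),-np.sin(a)],[np.sin(a),np.cos(a)]])
for uv,z in [((319,362),36),((319,205),37),((319,179),42),((319,257),45),((107,182),42)]:
    p=ray_plane(f,[uv],z)[:,:2]; print(uv,p.round(1),((p-t)@R).round(1))
E
```

```text
(319, 362) [[653. 273.]] [[50.1 79.7]]
(319, 205) [[565.6 305. ]] [[-43.   80.1]]
(319, 179) [[552.7 309.7]] [[-56.7  80.2]]
(319, 257) [[589.6 296.2]] [[-17.4  80. ]]
(107, 182) [[518.1 210.8]] [[-55.7 -24.5]]
```

>>> {"name": "send_rows", "arguments": {"motion": [[0, 0, 0.01, 0, 0, 0, -1], [0, 0, 0.02, 0, 0, 0, -1], [0, 0, 0.03, 0, 0, 0, -1], [0, 0, 0.05, 0, 0, 0, -1], [0, 0, 0.09, 0, 0, 0, -1], [0, 0, 0.136, 0, 0, 0, -1], [-0.055, -0.152, 0.136, 0, 0, 0, -1], [-0.11, -0.305, 0.136, 0, 0, 0, -1], [-0.11, -0.305, 0.136, 0, 0, 0, -1], [-0.11, -0.305, 0.136, 0, 0, 0, -1], [-0.11, -0.305, 0.08, 0, 0, 0, -1], [-0.11, -0.305, 0.07, 0, 0, 0, -1], [-0.11, -0.305, 0.07, 0, 0, 0, -1], [-0.11, -0.305, 0.07, 0, 0, 0, -1]]}}

```text
time_s: 5.2
ee_pos: [552.5, 138.8, 57.0]
ee_rot: [179.9, 0.1, 160.0]
force: [0.5, -0.3, -1.6]
gripper_width: 10.7
gripper_force: 55.0
```

```bash
python3 w.py w2
```

```text
5.2 [552.5 138.8  57. ] [1.7993e+02 1.0000e-01 1.5999e+02] [ 0.5 -0.3 -1.6] 10.727615662662153 cam [486. 162. 229.] j [ 12.9  25.9 102.7   0.   51.3 -57.1]
```

View pics/w2.png

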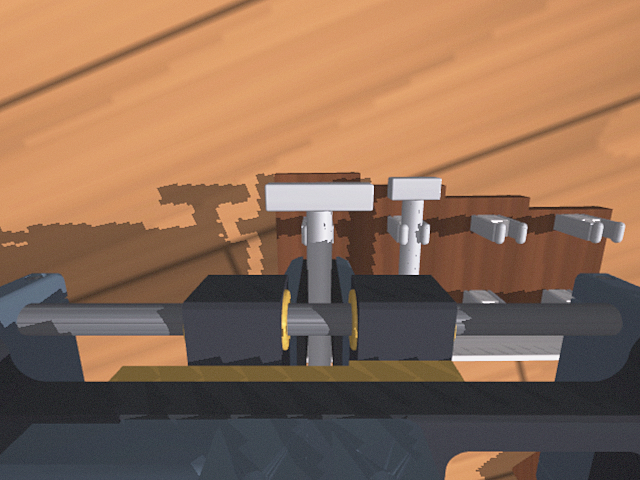

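```bash
python3 - <<'E'
from h import *
f=load('w2.npz'); im=f['pixels'][:,:,::-1]
hsv=cv2.cvtColor(im,cv2.COLOR_BGR2HSV)
t=np.array([578.9,215.]);a=np.radians(-19.81);R=np.array([[np.cos(a),-np.sin(a)],[np.sin(a),np.cos(a)]])
T=np.array([552.5,138.8]); b=np.radians(-20);Rt=np.array([[np.cos(b),-np.sin(b)],[np.sin(b),np.cos(b)]])
rel=lambda uv,z:((ray_plane(f,[uv],z)[:,:2]-T)@Rt).round(1)
for r in (215,225,232,238,255,262):
    x=np.flatnonzero((hsv[r,:,1]<60)&(hsv[r,:,2]>90)); x=x[(x>270)&(x<460)]
    print(r,[(int(q[0]),int(q[-1])) for q in np.split(x,np.flatnonzero(np.diff(x)>1)+1) if len(q)])
print(rel((411,210),37),rel((408,240),45),rel((319.5,225),71))
big=cv2.resize(im[165:275,260:440],None,fx=4.4,fy=4.4,interpolation=cv2.INTER_CUBIC); cv2.imwrite('pics/c2.png',big)
E
```

```text
215 [(306, 331), (401, 422)]
225 [(301, 323), (325, 333), (388, 429)]
232 [(301, 333), (389, 429)]
238 [(302, 333), (393, 429)]
255 [(307, 331), (400, 419)]
262 [(307, 331), (399, 419)]
[[-38.3  52. ]] [[-22.7  49.2]] [[-36.9  -0.2]]
```

View pics/c2.png

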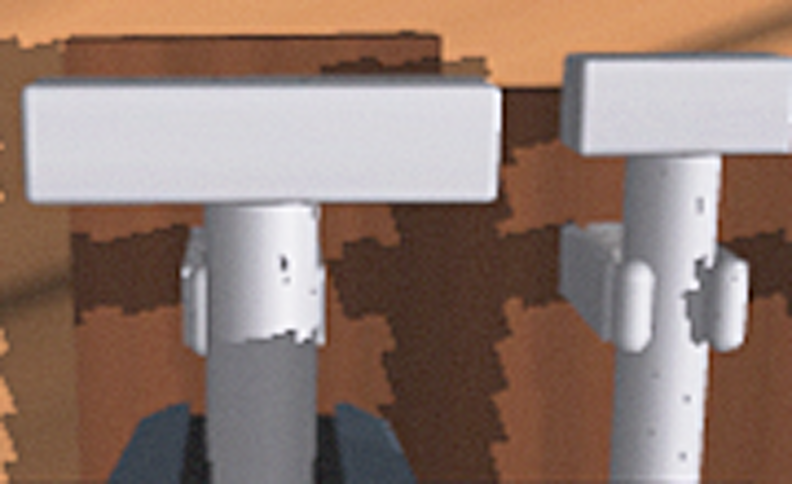

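The held stake48 (column 319.5) hangs over the seat3 clip, centred to within about 1 mm. I'll nudge it 1 mm toward the wide end and press down slowly.

>>> {"name": "send_rows", "arguments": {"motion": [[-0.0007, -0.002, -0.03, 0, 0, 0, -1], [-0.0007, -0.002, -0.04, 0, 0, 0, -1], [-0.0007, -0.002, -0.048, 0, 0, 0, -1], [-0.0007, -0.002, -0.056, 0, 0, 0, -1], [-0.0007, -0.002, -0.064, 0, 0, 0, -1], [-0.0007, -0.002, -0.07, 0, 0, 0, -1], [-0.0007, -0.002, -0.07, 0, 0, 0, -1]]}}

```text
time_s: 6.12
ee_pos: [551.8, 137.6, 20.8]
ee_rot: [179.9, 0.0, 159.9]
force: [2.2, 1.2, -0.9]
gripper_width: 10.8
gripper_force: 55.0
```

>>> {"name": "send_rows", "arguments": {"motion": [[0, 0, -0.002, 0, 0, 0, -1], [0, 0, -0.004, 0, 0, 0, -1], [0, 0, -0.004, 0, 0, 0, -1]]}}

```text
time_s: 6.5
ee_pos: [551.9, 137.6, 20.6]
ee_rot: [179.9, 0.1, 159.9]
force: [-1.5, 0.5, 10.1]
gripper_width: 11.1
gripper_force: 55.0
```

>>> {"name": "send_rows", "arguments": {"motion": [[0, 0, 0.004, 0, 0, 0, -0.34], [0, 0, 0.004, 0, 0, 0, -0.34], [0, 0, 0.004, 0, 0, 0, -0.34], [0, 0, 0.06, 0, 0, 0, -0.34], [0, 0, 0.12, 0, 0, 0, -0.34], [0.036, 0.1006, 0.12, 0, 0, 0, -0.34], [0.036, 0.1006, 0.12, 0, 0, 0, -0.34], [0.036, 0.1006, 0.12, 0, 0, 0, -0.34]]}}

```text
time_s: 7.5
ee_pos: [568.3, 187.1, 78.2]
ee_rot: [-179.9, -0.1, 160.0]
force: [-0.1, -0.6, 1.2]
gripper_width: 30.2
gripper_force: 0.0
```

```bash
python3 w.py w3; python3 - <<'E'
from h import *
f=load('w3.npz'); im=f['pixels'][:,:,::-1]
hsv=cv2.cvtColor(im,cv2.COLOR_BGR2HSV); P=cloud(f)
T=np.array([570,188]); b=np.radians(-20);Rt=np.array([[np.cos(b),-np.sin(b)],[np.sin(b),np.cos(b)]])
m=((hsv[...,1]<60)&(hsv[...,2]>90)).astype(np.uint8); m[280:]=0; m[:140]=0
n,l,st,c=cv2.connectedComponentsWithStats(m)
for i in range(1,n):
    if st[i,4]>200:
        q=P[l==i]; r=(q[:,:2]-T)@Rt; 
        print(st[i].tolist(),'y',np.percentile(r[:,1],[2,50,98]).round(1),'x',np.percentile(r[:,0],[2,50]).round(1),'z',np.percentile(q[:,2],[25,75,90,97]).round(1))
        h=(r[:,0]<-46); 
        if h.sum()>50: print('  head z',np.median(q[h,2]).round(1),'y',np.percentile(r[h,1],[3,97]).round(1))
for r in (205,212,220,255,262):
    x=np.flatnonzero(m[r]); print(r,[(int(q[0]),int(q[-1])) for q in np.split(x,np.flatnonzero(np.diff(x)>1)+1) if len(q)])
E
```

```text
7.5 [568.3 187.1  78.2] [-1.799e+02 -1.000e-01  1.600e+02] [-0.1 -0.6  1.2] 30.23274268435478 cam [503. 211. 250.] j [ 17.1  26.9  97.2  -0.   56.1 -52.9]
[193, 177, 83, 98, 3546] y [-75.9 -52.4 -30.4] x [-56.5 -42.6] z [41.7 43.5 44.3 46. ]
  head z 43.1 y [-76.3 -30. ]
[300, 177, 46, 103, 2730] y [-11.7   0.5  11.9] x [-56.2 -30.9] z [41.7 43.5 44.5 46.2]
  head z 43.1 y [-12.3  12.6]
[462, 211, 51, 26, 972] y [ 99.1 103.3 116.3] x [-31.6 -27.8] z [27.3 44.7 46.  46.6]
[386, 212, 39, 26, 792] y [45.4 54.1 62.9] x [-31.1 -27.6] z [28.3 45.1 46.1 46.7]
205 [(227, 246), (313, 332)]
212 [(228, 246), (313, 332), (387, 388), (392, 406), (410, 412), (463, 491)]
220 [(223, 259), (309, 337), (387, 424), (463, 511)]
255 [(230, 248), (314, 332)]
262 [(231, 248), (314, 332), (366, 367)]
```

Depth check: stake48's head top is at z 43.1, the same as the clipped stake27's, so it is fully home. Next is stake27, with a correction of (+2.4, +0.8) mm.

>>> {"name": "send_rows", "arguments": {"motion": [[0.005, 0.0016, 0, 0, 0, 0, -0.34], [0.005, 0.0016, -0.06, 0, 0, 0, -0.34], [0.005, 0.0016, -0.09, 0, 0, 0, -0.34], [0.005, 0.0016, -0.116, 0, 0, 0, -0.34], [0.005, 0.0016, -0.116, 0, 0, 0, -1], [0.005, 0.0016, -0.116, 0, 0, 0, -1], [0.005, 0.0016, -0.116, 0, 0, 0, -1], [0.005, 0.0016, -0.116, 0, 0, 0, -1]]}}

```text
time_s: 8.55
ee_pos: [572.2, 188.5, 21.6]
ee_rot: [179.9, 0.1, 160.0]
force: [-0.1, -1.2, 1.0]
gripper_width: 11.1
gripper_force: 55.0
```

>>> {"name": "send_rows", "arguments": {"motion": [[0, 0, 0.01, 0, 0, 0, -1], [0, 0, 0.02, 0, 0, 0, -1], [0, 0, 0.03, 0, 0, 0, -1], [0, 0, 0.06, 0, 0, 0, -1], [0, 0, 0.1, 0, 0, 0, -1], [0.0366, 0.1016, 0.1, 0, 0, 0, -1], [0.0366, 0.1016, 0.1, 0, 0, 0, -1], [0.0366, 0.1016, 0.08, 0, 0, 0, -1], [0.0366, 0.1016, 0.08, 0, 0, 0, -1]]}}

```text
time_s: 9.68
ee_pos: [588.9, 237.9, 60.3]
ee_rot: [-179.9, -0.1, 159.9]
force: [-0.4, 0.5, -1.0]
gripper_width: 11.3
gripper_force: 55.0
```

```bash
python3 w.py w4; cat > chk.py <<'E'
# everything in the tool's own rail-aligned axes (TCP = origin)
from h import *
import sys
f=load(sys.argv[1]+'.npz'); T=np.array([float(v) for v in sys.argv[2:4]]); b=np.radians(float(sys.argv[4]) if len(sys.argv)>4 else -20)
Rt=np.array([[np.cos(b),-np.sin(b)],[np.sin(b),np.cos(b)]])
im=f['pixels'][:,:,::-1]; hsv=cv2.cvtColor(im,cv2.COLOR_BGR2HSV); P=cloud(f)
m=((hsv[...,1]<60)&(hsv[...,2]>90)).astype(np.uint8); m[278:]=0; m[:140]=0
n,l,st,c=cv2.connectedComponentsWithStats(m)
for i in range(1,n):
    if st[i,4]>200:
        q=P[l==i]; r=(q[:,:2]-T)@Rt
        print(st[i].tolist(),'y',np.percentile(r[:,1],[2,98]).round(1),'x',np.percentile(r[:,0],[2,98]).round(1),'z',np.percentile(q[:,2],[25,75,97]).round(1))
        h=r[:,0]<np.percentile(r[:,0],2)+9; print('   front: z',np.median(q[h,2]).round(1),'y',np.percentile(r[h,1],[3,97]).round(1))
        k=(abs(q[:,2]-45.3)<1.8)&~h; 
        if k.sum()>20: print('   z45: y',np.percentile(r[k,1],[3,97]).round(1),'x',np.percentile(r[k,0],[3,97]).round(1))
E
python3 - <<'E'
from workcell import env
p=env.state()['ee_pos']; open('p','w').write(f'{p[0]} {p[1]}')
E
python3 chk.py w4 $(cat p)
```

```text
9.675 [588.9 237.9  60.3] [-1.7989e+02 -1.1000e-01  1.5993e+02] [-0.4  0.5 -1. ] 11.273792508335706 cam [523. 262. 232.] j [ 21.   30.8  92.9  -0.   56.4 -48.9]
[82, 176, 97, 102, 4629] y [-129.3  -83.4] x [-57.5  -0.7] z [40.9 43.5 46. ]
   front: z 43.1 y [-129.6  -83.3]
   z45: y [-122.9  -89.8] x [-47.9  -8.7]
[289, 179, 61, 99, 3649] y [-12.9  11.7] x [-58.6 -14.7] z [80.3 82.  83. ]
   front: z 81.9 y [-13.1  11.9]
   z45: y [6.6 8.9] x [-32.1 -22.2]
[390, 213, 43, 28, 939] y [45.8 62.9] x [-32.6 -22.5] z [28.2 45.1 46.6]
   front: z 32.1 y [45.8 62.6]
   z45: y [47.  62.1] x [-23.6 -22.1]
[211, 214, 43, 29, 936] y [-64.3 -43.9] x [-31.7 -21.1] z [27.9 45.2 46.9]
   front: z 32.1 y [-61.3 -44. ]
   z45: y [-60.2 -44.8] x [-22.6 -21.1]
```

>>> {"name": "send_rows", "arguments": {"motion": [[0.0008, 0.0022, -0.03, 0, 0, 0, -1], [0.0008, 0.0022, -0.05, 0, 0, 0, -1], [0.0008, 0.0022, -0.058, 0, 0, 0, -1], [0.0008, 0.0022, -0.066, 0, 0, 0, -1], [0.0008, 0.0022, -0.074, 0, 0, 0, -1], [0.0008, 0.0022, -0.08, 0, 0, 0, -1], [0.0008, 0.0022, -0.084, 0, 0, 0, -1], [0.0008, 0.0022, -0.084, 0, 0, 0, -1]]}}

```text
time_s: 10.72
ee_pos: [590.2, 239.3, 21.3]
ee_rot: [-179.9, 0.0, 160.0]
force: [-5.0, -5.7, 17.8]
gripper_width: 10.7
gripper_force: 55.0
```

>>> {"name": "send_rows", "arguments": {"motion": [[0, 0, 0.004, 0, 0, 0, -0.34], [0, 0, 0.004, 0, 0, 0, -0.34], [0, 0, 0.004, 0, 0, 0, -0.34], [0, 0, 0.06, 0, 0, 0, -0.34], [0, 0, 0.12, 0, 0, 0, -0.34], [0, 0, 0.2, 0, 0, 0, -0.34], [0, 0, 0.2, 0, 0, 0, -0.34]]}}

```text
time_s: 11.6
ee_pos: [592.5, 241.1, 122.0]
ee_rot: [179.7, 0.3, 160.0]
force: [1.2, -0.5, -0.6]
gripper_width: 30.2
gripper_force: 0.0
```

```bash
python3 w.py w5; python3 - <<'E'
from workcell import env
p=env.state()['ee_pos']; open('p','w').write(f'{p[0]} {p[1]}')
E
python3 chk.py w5 $(cat p)
```

```text
11.6 [592.5 241.1 122. ] [179.73   0.29 159.96] [ 1.2 -0.5 -0.6] 30.17876645325024 cam [525. 264. 294.] j [ 21.1  27.6  88.6   0.   63.4 -48.9]
[131, 166, 73, 112, 3445] y [-132.6  -86.7] x [-58.3  24.2] z [39.9 43.4 46.1]
   front: z 43.1 y [-133.1  -86.3]
   z45: y [-127.4 -100.6] x [-48.6  22.6]
[297, 166, 37, 112, 2457] y [-13.4   9.6] x [-58.4  24.7] z [41.5 43.5 46.4]
   front: z 43.0 y [-14.3  10.4]
   z45: y [-10.2   6.1] x [-48.5  24.5]
[230, 197, 32, 21, 525] y [-71.2 -46.9] x [-32.5 -22.5] z [27.9 45.2 47. ]
   front: z 31.8 y [-65.1 -47. ]
[369, 196, 31, 21, 506] y [42.8 60.3] x [-33.8 -23.5] z [28.1 45.3 47.1]
   front: z 32.2 y [42.9 59.8]
[235, 257, 30, 21, 477] y [-68.5 -46.4] x [19.1 28.8] z [21.9 36.9 46.5]
   front: z 30.8 y [-64.2 -46.5]
[367, 256, 30, 22, 462] y [25.1 60.8] x [-16.   28.1] z [ 23.2  41.6 135.8]
   front: z 143.4 y [12.4 26.2]
   z45: y [44.4 59.8] x [18.1 24.8]
```

Both clipped stakes are home (head tops at z 43.0 and 43.1). Now over to stake18.

>>> {"name": "send_rows", "arguments": {"motion": [[-0.276, -0.818, 0.16, 0, 0, 0.353, -0.34], [-0.276, -0.818, 0.16, 0, 0, 0.353, -0.34], [-0.276, -0.818, 0.16, 0, 0, 0.353, -0.34], [-0.276, -0.818, 0.16, 0, 0, 0.353, -0.34], [-0.276, -0.818, 0.16, 0, 0, 0.353, -0.34], [-0.276, -0.818, 0.16, 0, 0, 0.353, -0.34], [-0.276, -0.818, 0.16, 0, 0, 0.353, -0.34], [-0.276, -0.818, 0.16, 0, 0, 0.353, -0.34], [-0.276, -0.818, 0.16, 0, 0, 0.353, -0.34], [-0.276, -0.818, 0.16, 0, 0, 0.353, -0.34], [-0.276, -0.818, 0.16, 0, 0, 0.353, -0.34], [-0.276, -0.818, 0.16, 0, 0, 0.353, -0.34]]}}

```text
time_s: 13.15
ee_pos: [452.7, -168.0, 198.8]
ee_rot: [180.0, -0.0, -178.8]
force: [0.0, 0.9, -0.1]
gripper_width: 30.0
gripper_force: 0.0
```

```bash
python3 w.py w6; cat > st.py <<'E'
from h import *
import sys
from workcell import env
f=load(sys.argv[1]+'.npz'); s=env.state(); T=s['ee_pos'][:2]; yaw=s['ee_rot'][2]-180
b=np.radians(yaw); Rt=np.array([[np.cos(b),-np.sin(b)],[np.sin(b),np.cos(b)]])
im=f['pixels'][:,:,::-1]; hsv=cv2.cvtColor(im,cv2.COLOR_BGR2HSV); P=cloud(f)
m=((hsv[...,1]<60)&(hsv[...,2]>90)&(P[...,2]>4)&(P[...,2]<20)).astype(np.uint8); m[278:]=0
n,l,st,c=cv2.connectedComponentsWithStats(m)
for i in range(1,n):
    if st[i,4]>200:
        uv=np.c_[np.nonzero(l==i)[::-1]]
        W=ray_plane(f,uv,9)[:,:2]
        mu=W.mean(0); d=np.linalg.svd(W-mu,full_matrices=False)[2][0]; r=(W-mu)@d
        n_=np.array([-d[1],d[0]]); w=(W-mu)@n_
        e0,e1=r<r.min()+8,r>r.max()-8
        if np.ptp(w[e0])<np.ptp(w[e1]): d,r,n_,w=-d,-r,-n_,-w
        sh=r>r.min()+16   # shank only
        k=np.polyfit(r[sh],w[sh],1); yw=np.degrees(np.arctan2(d[1],d[0])+np.arctan(k[0]))
        u=np.array([np.cos(np.radians(yw)),np.sin(np.radians(yw))])
        p0=mu+d*r.min()+n_*np.polyval(k,r.min()); rel=(p0+57*u-T)
        print(st[i].tolist(),'len',np.ptp(r).round(1),'headw',np.ptp(w[r<r.min()+10]).round(1),'yaw',yw.round(2),'mid from TCP (world)',rel.round(1),'tool axes',(rel@Rt).round(1),'tool yaw-180',yaw.round(2))
E
python3 st.py w6
```

```text
13.15 [ 452.7 -168.   198.8] [ 1.7998e+02 -2.0000e-02 -1.7877e+02] [ 0.   0.9 -0.1] 29.954897513843935 cam [ 382. -170.  371.] j [ -21.7   10.7  102.5    0.    66.8 -113. ]
[311, 167, 17, 95, 1053] len 102.7 headw 16.8 yaw 1.77 mid from TCP (world) [ 1.4 -0. ] tool axes [ 1.4 -0. ] tool yaw-180 -358.79
```

>>> {"name": "send_rows", "arguments": {"motion": [[0.002, 0, -0.12, 0, 0, 0.009, -0.34], [0.002, 0, -0.24, 0, 0, 0.009, -0.34], [0.002, 0, -0.34, 0, 0, 0.009, -0.34], [0.002, 0, -0.37, 0, 0, 0.009, -0.34], [0.002, 0, -0.385, 0, 0, 0.009, -0.34], [0.002, 0, -0.394, 0, 0, 0.009, -0.34], [0.002, 0, -0.394, 0, 0, 0.009, -0.34], [0.002, 0, -0.394, 0, 0, 0.009, -1], [0.002, 0, -0.394, 0, 0, 0.009, -1], [0.002, 0, -0.394, 0, 0, 0.009, -1], [0.002, 0, -0.394, 0, 0, 0.009, -1], [0.002, 0, -0.394, 0, 0, 0.009, -1]]}}

```text
time_s: 14.7
ee_pos: [453.7, -168.8, 2.5]
ee_rot: [-180.0, 0.0, -178.3]
force: [-0.3, 1.1, 6.4]
gripper_width: 11.0
gripper_force: 55.0
```

>>> {"name": "send_rows", "arguments": {"motion": [[0, 0, 0.02, 0, 0, 0, -1], [0, 0, 0.12, 0, 0, 0, -1], [0, 0, 0.2, 0, 0, 0, -1], [0.307, 0.918, 0.2, 0, 0, -0.36, -1], [0.307, 0.918, 0.2, 0, 0, -0.36, -1], [0.307, 0.918, 0.2, 0, 0, -0.36, -1], [0.307, 0.918, 0.2, 0, 0, -0.36, -1], [0.307, 0.918, 0.2, 0, 0, -0.36, -1], [0.307, 0.918, 0.2, 0, 0, -0.36, -1], [0.307, 0.918, 0.2, 0, 0, -0.36, -1], [0.307, 0.918, 0.2, 0, 0, -0.36, -1], [0.307, 0.918, 0.2, 0, 0, -0.36, -1], [0.307, 0.918, 0.2, 0, 0, -0.36, -1], [0.307, 0.918, 0.16, 0, 0, -0.36, -1], [0.307, 0.918, 0.14, 0, 0, -0.36, -1], [0.307, 0.918, 0.14, 0, 0, -0.36, -1], [0.307, 0.918, 0.14, 0, 0, -0.36, -1]]}}

```text
time_s: 16.82
ee_pos: [607.3, 289.8, 72.7]
ee_rot: [180.0, 0.0, 160.0]
force: [-1.3, -0.2, -0.5]
gripper_width: 10.8
gripper_force: 55.0
```

```bash
python3 w.py w7; python3 - <<'E'
from workcell import env
p=env.state()['ee_pos']; open('p','w').write(f'{p[0]} {p[1]}')
E
python3 chk.py w7 $(cat p)
```

```text
16.825 [607.3 289.8  72.7] [1.7996e+02 4.0000e-02 1.6004e+02] [-1.3 -0.2 -0.5] 10.847735023445962 cam [541. 313. 245.] j [ 24.5  33.   86.6   0.   60.3 -45.5]
[1, 175, 98, 103, 4655] y [-185.3 -138.3] x [-56.7   3.9] z [39.5 43.4 45.9]
   front: z 43.0 y [-184.6 -137.9]
   z45: y [-175.8 -143.5] x [-47.5  -2.9]
[205, 174, 50, 101, 2965] y [-66.7 -40.5] x [-57.2   2.8] z [41.4 43.5 46.2]
   front: z 43.0 y [-66.4 -40.2]
   z45: y [-63.9 -45.9] x [-47.5  -1.8]
[301, 180, 38, 98, 2804] y [-8.8  7.9] x [-57.  -10.1] z [81.4 83.3 84.2]
   front: z 83.3 y [-8.8  7.8]
   z45: y [-8.5  8.3] x [-31.5 -22.5]
[126, 211, 52, 27, 1013] y [-123.7  -98.7] x [-31.1 -20.8] z [26.5 44.6 46.8]
   front: z 33.2 y [-116.4  -98.8]
   z45: y [-115.7  -99.7] x [-22.  -20.5]
```

>>> {"name": "send_rows", "arguments": {"motion": [[0.0004, 0.0012, -0.03, 0, 0, 0, -1], [0.0004, 0.0012, -0.05, 0, 0, 0, -1], [0.0004, 0.0012, -0.058, 0, 0, 0, -1], [0.0004, 0.0012, -0.066, 0, 0, 0, -1], [0.0004, 0.0012, -0.074, 0, 0, 0, -1], [0.0004, 0.0012, -0.08, 0, 0, 0, -1], [0.0004, 0.0012, -0.084, 0, 0, 0, -1], [0.0004, 0.0012, -0.084, 0, 0, 0, -1]]}}

```text
time_s: 17.88
ee_pos: [607.2, 290.4, 32.3]
ee_rot: [-180.0, 0.0, 160.1]
force: [-3.5, -3.1, 15.0]
gripper_width: 10.7
gripper_force: 55.0
```

>>> {"name": "send_rows", "arguments": {"motion": [[0, 0, 0.004, 0, 0, 0, -0.34], [0, 0, 0.004, 0, 0, 0, -0.34], [0, 0, 0.004, 0, 0, 0, -0.34], [0, 0, 0.06, 0, 0, 0, -0.34], [0, 0, 0.12, 0, 0, 0, -0.34], [0, 0, 0.18, 0, 0, 0, -0.34], [0, 0, 0.18, 0, 0, 0, -0.34]]}}

```text
time_s: 18.75
ee_pos: [608.6, 291.6, 122.2]
ee_rot: [179.8, 0.2, 160.1]
force: [-0.3, 0.1, -0.6]
gripper_width: 29.9
gripper_force: 0.0
```

```bash
python3 w.py w8; python3 - <<'E'
from workcell import env
p=env.state()['ee_pos']; open('p','w').write(f'{p[0]} {p[1]}')
E
python3 chk.py w8 $(cat p)
```

```text
18.75 [608.6 291.6 122.2] [179.79   0.21 160.08] [-0.3  0.1 -0.6] 29.888123476125873 cam [542. 315. 294.] j [ 24.6  30.7  83.2   0.   65.9 -45.5]
[59, 169, 83, 109, 3795] y [-186.6 -139.4] x [-56.3  27.1] z [38.5 43.4 45.9]
   front: z 43.1 y [-186.4 -139. ]
   z45: y [-180.3 -147.4] x [-47.2  24.3]
[224, 169, 42, 109, 2544] y [-67.1 -41.5] x [-56.5  24.1] z [40.9 43.4 46.2]
   front: z 43.1 y [-67.5 -41.1]
   z45: y [-63.2 -46.6] x [-47.3  23.5]
[304, 169, 25, 109, 2154] y [-9.6  7.2] x [-56.5  24.5] z [41.5 43.5 46.3]
   front: z 43.0 y [-9.5  7.2]
   z45: y [-8.9  7.3] x [-46.6  24.5]
[159, 200, 39, 21, 644] y [-129.6  -99.6] x [-30.6 -20.3] z [26.3 44.8 46.8]
   front: z 32.4 y [-120.4  -99.6]
   z45: y [-116.  -100.8] x [-21.5 -20. ]
[167, 260, 37, 18, 454] y [-126.2  -99.2] x [21.3 30.4] z [19.8 32.3 45.7]
   front: z 28.7 y [-119.2  -99.2]
```

stake18 is home. Now over to stake37, in two legs with −55° of turn in each.

>>> {"name": "send_rows", "arguments": {"motion": [[0, 0, 0.1, 0, 0, 0, -0.34], [0, 0, 0.16, 0, 0, -0.1, -0.34], [-0.055, -0.66, 0.16, 0, 0, -0.917, -0.34], [-0.055, -0.66, 0.16, 0, 0, -0.917, -0.34], [-0.055, -0.66, 0.16, 0, 0, -0.917, -0.34], [-0.055, -0.66, 0.16, 0, 0, -0.917, -0.34], [-0.055, -0.66, 0.16, 0, 0, -0.917, -0.34], [-0.055, -0.66, 0.16, 0, 0, -0.917, -0.34], [-0.055, -0.66, 0.16, 0, 0, -0.917, -0.34]]}}

```text
time_s: 19.92
ee_pos: [579.1, -39.8, 198.6]
ee_rot: [-179.9, -0.1, 105.0]
force: [-0.2, -0.5, -0.1]
gripper_width: 30.0
gripper_force: 0.0
```

>>> {"name": "send_rows", "arguments": {"motion": [[-0.055, -0.66, 0, 0, 0, -0.917, -0.34], [-0.055, -0.66, 0, 0, 0, -0.917, -0.34], [-0.055, -0.66, 0, 0, 0, -0.917, -0.34], [-0.055, -0.66, 0, 0, 0, -0.917, -0.34], [-0.055, -0.66, 0, 0, 0, -0.917, -0.34], [-0.055, -0.66, 0, 0, 0, -0.917, -0.34], [-0.055, -0.66, 0, 0, 0, -0.917, -0.34], [-0.055, -0.66, 0, 0, 0, -0.917, -0.34], [-0.055, -0.66, 0, 0, 0, -0.917, -0.34]]}}

```text
time_s: 21.05
ee_pos: [552.8, -367.1, 200.2]
ee_rot: [-180.0, -0.0, 50.2]
force: [-0.2, -0.5, -0.1]
gripper_width: 30.2
gripper_force: 0.0
```

```bash
python3 w.py w9; sed -i "s/\['ee_rot'\]\[2\]-180/['ee_rot'][2]/" st.py; python3 st.py w9
```

```text
21.05 [ 552.8 -367.1  200.2] [-1.80e+02 -3.00e-02  5.02e+01] [-0.2 -0.5 -0.1] 30.174090975229348 cam [ 598. -313.  372.] j [-34.6  26.8  78.2   0.   75.    5.2]
[390, 54, 36, 62, 230] len 61.6 headw 14.6 yaw 59.73 mid from TCP (world) [151.   69.3] tool axes [149.9 -71.6] tool yaw-180 50.19
[303, 146, 34, 97, 1324] len 102.3 headw 36.4 yaw 50.01 mid from TCP (world) [20.7 23.3] tool axes [31.2 -0.9] tool yaw-180 50.19
```

>>> {"name": "send_rows", "arguments": {"motion": [[0.021, 0.024, 0, 0, 0, -0.003, -0.34], [0.042, 0.048, -0.08, 0, 0, -0.003, -0.34], [0.042, 0.048, -0.16, 0, 0, -0.003, -0.34], [0.042, 0.048, -0.16, 0, 0, -0.003, -0.34], [0.042, 0.048, -0.16, 0, 0, -0.003, -0.34]]}}

```text
time_s: 21.72
ee_pos: [574.3, -345.3, 121.6]
ee_rot: [179.8, -0.0, 49.9]
force: [0.8, -0.9, -0.3]
gripper_width: 29.7
gripper_force: 0.0
```

```bash
python3 w.py w10; python3 - <<'E'
from h import *
from workcell import env
f=load('w10.npz'); s=env.state(); T=s['ee_pos'][:2]; b=np.radians(s['ee_rot'][2])
Rt=np.array([[np.cos(b),-np.sin(b)],[np.sin(b),np.cos(b)]]); P=cloud(f)
hsv=cv2.cvtColor(f['pixels'][:,:,::-1],cv2.COLOR_BGR2HSV)
m=((hsv[...,1]<60)&(hsv[...,2]>90)&(P[...,2]>4)&(P[...,2]<20)); m[278:]=0
v,u=np.nonzero(m); r=(ray_plane(f,np.c_[u,v],9)[:,:2]-T)@Rt; k=(abs(r[:,1])<30)&(r[:,0]>-70)&(r[:,0]<80); r=r[k]
print(len(r),'x range',r[:,0].min().round(1),r[:,0].max().round(1))
for a in range(0,50,10):
    q=r[(r[:,0]>a)&(r[:,0]<a+10),1]; 
    if len(q): print(a,q.min().round(1),q.max().round(1))
E
```

```text
21.725 [ 574.3 -345.3  121.6] [ 1.7985e+02 -3.0000e-02  4.9880e+01] [ 0.8 -0.9 -0.3] 29.706445190934357 cam [ 619. -292.  294.] j [-32.   30.3  83.8   0.   65.7   8.1]
1274 x range -37.3 46.3
0 -3.5 6.8
10 -3.5 7.6
20 -3.5 7.5
30 -3.4 7.5
40 -3.4 7.4
```

>>> {"name": "send_rows", "arguments": {"motion": [[-0.0012, 0.0036, -0.1, 0, 0, 0, -0.34], [-0.0012, 0.0036, -0.19, 0, 0, 0, -0.34], [-0.0012, 0.0036, -0.215, 0, 0, 0, -0.34], [-0.0012, 0.0036, -0.228, 0, 0, 0, -0.34], [-0.0012, 0.0036, -0.235, 0, 0, 0, -0.34], [-0.0012, 0.0036, -0.235, 0, 0, 0, -0.34], [-0.0012, 0.0036, -0.235, 0, 0, 0, -1], [-0.0012, 0.0036, -0.235, 0, 0, 0, -1], [-0.0012, 0.0036, -0.235, 0, 0, 0, -1], [-0.0012, 0.0036, -0.235, 0, 0, 0, -1], [-0.0012, 0.0036, -0.235, 0, 0, 0, -1]]}}

```text
time_s: 23.15
ee_pos: [572.8, -343.6, 3.0]
ee_rot: [179.9, -0.0, 49.9]
force: [1.0, 0.1, 3.8]
gripper_width: 10.5
gripper_force: 55.0
```

>>> {"name": "send_rows", "arguments": {"motion": [[0, 0, 0.02, 0, 0, 0, -1], [0, 0, 0.14, 0, 0, 0, -1], [0, 0, 0.26, 0, 0, 0, -1], [0, 0, 0.38, 0, 0, 0, -1], [-0.0016, 0.532, 0.395, 0, 0, -0.582, -1], [-0.0016, 0.532, 0.395, 0, 0, -0.582, -1], [-0.0016, 0.532, 0.395, 0, 0, -0.582, -1], [-0.0016, 0.532, 0.395, 0, 0, -0.582, -1], [-0.0016, 0.532, 0.395, 0, 0, -0.582, -1], [-0.0016, 0.532, 0.395, 0, 0, -0.582, -1]]}}

```text
time_s: 24.4
ee_pos: [571.6, -76.7, 200.1]
ee_rot: [180.0, 0.0, 15.1]
force: [-0.0, -0.4, -1.8]
gripper_width: 10.8
gripper_force: 55.0
```

>>> {"name": "send_rows", "arguments": {"motion": [[-0.0016, 0.5326, 0, 0, 0, -0.582, -1], [-0.0016, 0.5326, 0, 0, 0, -0.582, -1], [-0.0016, 0.5326, 0, 0, 0, -0.582, -1], [-0.0016, 0.5326, 0, 0, 0, -0.582, -1], [-0.0016, 0.5326, 0, 0, 0, -0.582, -1], [-0.0016, 0.5326, 0, 0, 0, -0.582, -1], [-0.0016, 0.5326, 0, 0, 0, -0.582, -1], [-0.0016, 0.5326, -0.1, 0, 0, -0.582, -1], [-0.0016, 0.5326, -0.2, 0, 0, -0.582, -1], [-0.0016, 0.5326, -0.255, 0, 0, -0.582, -1], [-0.0016, 0.5326, -0.255, 0, 0, -0.582, -1], [-0.0016, 0.5326, -0.255, 0, 0, -0.582, -1]]}}

```text
time_s: 25.9
ee_pos: [572.3, 188.1, 73.9]
ee_rot: [-179.9, -0.1, -20.1]
force: [0.3, 0.3, -0.4]
gripper_width: 11.1
gripper_force: 55.0
```

```bash
python3 w.py w11; python3 - <<'E'
from workcell import env
p=env.state()['ee_pos']; open('p','w').write(f'{p[0]} {p[1]}')
E
python3 chk.py w11 $(cat p)
```

```text
25.9 [572.3 188.1  73.9] [-1.7993e+02 -1.2000e-01 -2.0060e+01] [ 0.3  0.3 -0.4] 11.054818320830956 cam [638. 164. 246.] j [ 17.1  27.3  97.1  -0.   55.4 127.2]
[91, 176, 365, 14, 3726] y [-77.1 129.5] x [49.5 54.7] z [34.4 43.3 44.3]
   front: z 42.6 y [-74.9 127.2]
[383, 197, 40, 78, 1901] y [-61.6 -45.6] x [-3.6 42.8] z [40.5 43.3 46.4]
   front: z 42.0 y [-60.1 -49.7]
   z45: y [-62.1 -46.4] x [10.2 38.5]
[127, 199, 51, 79, 2274] y [ 98.  127.3] x [-5.8 42.3] z [38.4 43.1 46.3]
   front: z 41.6 y [101.1 127.3]
   z45: y [ 98.8 114.5] x [ 8.7 36.4]
[215, 198, 40, 77, 1901] y [44.2 66.8] x [-3.8 42.3] z [40.4 43.3 46.4]
   front: z 42.0 y [47.6 66.6]
   z45: y [45.2 60.9] x [10.8 39.4]
[304, 202, 30, 76, 1905] y [-8.5  7.9] x [ 9.3 46.1] z [81.3 83.8 84.8]
   front: z 83.1 y [-5.8  7.9]
   z45: y [-8.6  7.8] x [19.9 29.1]
```

View pics/w11.png

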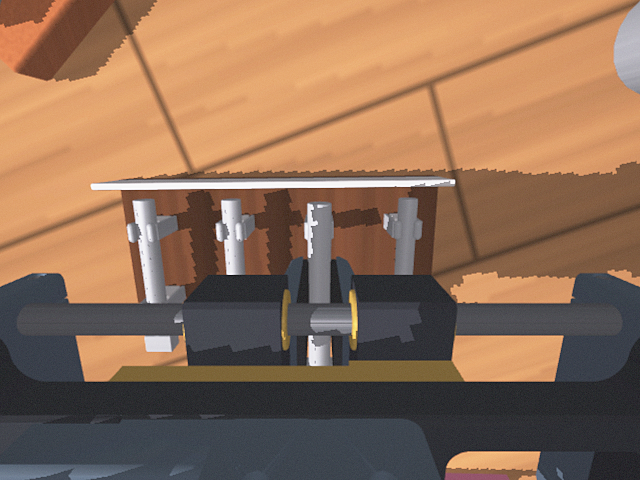

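The held stake37 (column 320) sits centred between the seat2 jaws (304–334). I'll shift it 2 mm toward the front and press.

>>> {"name": "send_rows", "arguments": {"motion": [[-0.004, 0.0006, -0.02, 0, 0, 0, -1], [-0.004, 0.0006, -0.045, 0, 0, 0, -1], [-0.004, 0.0006, -0.058, 0, 0, 0, -1], [-0.004, 0.0006, -0.066, 0, 0, 0, -1], [-0.004, 0.0006, -0.074, 0, 0, 0, -1], [-0.004, 0.0006, -0.08, 0, 0, 0, -1], [-0.004, 0.0006, -0.084, 0, 0, 0, -1], [-0.004, 0.0006, -0.084, 0, 0, 0, -1]]}}

```text
time_s: 26.95
ee_pos: [569.2, 189.2, 32.7]
ee_rot: [-180.0, -0.1, -20.0]
force: [-3.2, -2.6, 16.9]
gripper_width: 11.0
gripper_force: 55.0
```

>>> {"name": "send_rows", "arguments": {"motion": [[0, 0, 0.004, 0, 0, 0, -0.34], [0, 0, 0.004, 0, 0, 0, -0.34], [0, 0, 0.004, 0, 0, 0, -0.34], [0, 0, 0.06, 0, 0, 0, -0.34], [0, 0, 0.12, 0, 0, 0, -0.34], [0, 0, 0.2, 0, 0, 0, -0.34], [0, 0, 0.3, 0, 0, 0, -0.34], [-0.3, 0, 0.3, 0, 0, 0, -0.34], [-0.3, 0, 0.3, 0, 0, 0, -0.34], [-0.3, 0, 0.3, 0, 0, 0, -0.34], [-0.3, 0, 0.3, 0, 0, 0, -0.34]]}}

```text
time_s: 28.32
ee_pos: [417.3, 189.1, 180.5]
ee_rot: [180.0, 0.0, -19.9]
force: [0.5, 0.1, -0.3]
gripper_width: 30.1
gripper_force: 0.0
```

```bash
python3 w.py w12; python3 - <<'E'
from workcell import env,eyes
from h import *
b=np.radians(-19.81);R=np.array([[np.cos(b),-np.sin(b)],[np.sin(b),np.cos(b)]]);t=np.array([578.9,215.])
f=eyes.grab_frame('top'); np.savez('top1.npz',**f); im=f['pixels'][:,:,::-1]; cv2.imwrite('pics/top1.png',im)
W={'top':f,'wrist':load('w12.npz')}
for n,f in W.items():
    P=cloud(f); r=(P[...,:2]-t)@R; z=P[...,2]
    hsv=cv2.cvtColor(f['pixels'][:,:,::-1],cv2.COLOR_BGR2HSV); g=(hsv[...,1]<70)&(hsv[...,2]>80)&(z>33)&(z<70)
    for i,y in enumerate([81,27,-27,-81]):
        k=g&(abs(r[...,1]-y)<27)
        h=k&(r[...,0]<-46)&(r[...,0]>-66); s=k&(abs(r[...,0])<15)&(abs(r[...,1]-y)<8); e=k&(r[...,0]>34)&(r[...,0]<49)&(abs(r[...,1]-y)<8)
        f_=lambda m:(np.median(z[m]).round(1) if m.sum()>8 else None)
        print(n,i,'z head/mid/tail',f_(h),f_(s),f_(e),'head y',(np.percentile(r[h,1],[2,98]).round(1) if h.sum()>8 else None),'xmin',(r[h,0].min().round(1) if h.sum()>8 else None))
# bystanders / pinks unchanged?
a=load('top0.npz')['pixels'].astype(int); c=W['top']['pixels'].astype(int)
d=(abs(a-c).sum(2)>90).astype(np.uint8); nn,l,st,cc=cv2.connectedComponentsWithStats(d)
print([ (st[i].tolist()) for i in range(1,nn) if st[i,4]>40])
E
```

```text
28.325 [417.3 189.1 180.5] [ 1.7998e+02  2.0000e-02 -1.9910e+01] [ 0.5  0.1 -0.3] 30.104442897346807 cam [484. 165. 352.] j [ 22.9   9.3 107.1  -0.   63.6 132.9]
top 0 z head/mid/tail 41.5 40.7 40.9 head y [69.4 88. ] xmin -57.0
top 1 z head/mid/tail 42.0 40.1 40.3 head y [12.4 38.3] xmin -56.9
top 2 z head/mid/tail 41.9 40.5 40.3 head y [-46.2 -11.4] xmin -57.1
top 3 z head/mid/tail 41.9 40.5 40.2 head y [-106.   -61.3] xmin -57.2
wrist 0 z head/mid/tail 42.9 41.9 41.9 head y [70.2 88. ] xmin -55.7
wrist 1 z head/mid/tail 43.1 42.1 41.9 head y [12.2 38.3] xmin -55.8
wrist 2 z head/mid/tail 43.1 42.1 42.2 head y [-46.2 -10.8] xmin -55.9
wrist 3 z head/mid/tail 43.2 42.1 42.1 head y [-104.9  -59.8] xmin -56.1
[[119, 165, 49, 56, 489], [186, 186, 39, 59, 457], [456, 187, 55, 46, 558], [0, 198, 345, 282, 35316], [234, 210, 11, 20, 71], [153, 215, 8, 8, 41], [226, 236, 17, 16, 115], [378, 243, 15, 59, 631], [296, 291, 35, 10, 207], [274, 301, 86, 54, 2714], [361, 311, 187, 66, 7172], [433, 378, 102, 75, 4215], [535, 379, 68, 74, 3186], [279, 455, 45, 13, 323], [499, 454, 134, 26, 2557], [108, 465, 53, 15, 334]]
```

All four heads are at equal height and level from head to tail, in the right order, and the arm is clear of everything. I'm handing it in.

```bash
python3 -c "
from workcell import env
print(env.job_done())"
```

```text
the job is handed in; nothing more can be done
None
```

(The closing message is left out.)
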